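# Dispense one bearing ball and present it to the check camera

### The job

Push the slide of the ball dispenser fully home to its far stop, so that one steel ball drops into the carrier waiting underneath (just the one ball, with the carrier left where it is until then). Then take the carrier by its upright grip, draw it straight out from under the dispenser and carry it, level so that the loose ball stays in its shallow pocket, to the check camera. The job finishes while you are still holding: keep the carrier level and still in the gripper, with the ball pocket centred above the white disc on the camera's foot, 10 cm above the worktop; do not set it down or let go, and leave the other things on the worktop alone.

Things in the scene. Friction and masses are not known exactly. Their poses are not given: they have to be found in the camera images.
- dispenser: Fixed ball dispenser: grey foot 100 x 210 mm (upper face 9 mm above the worktop) with a 44 mm tongue to x = -107 mm, aluminium bridge (front edge x = -31 mm, underside 42 mm, slideway top 71 mm high), clear magazine tube 29 mm wide at y = -40 mm, top 119 mm. Origin on the worktop below the drop hole; x away from the robot, y along the slideway. Stands left or right of the camera.
- slide (a joint): Travel of the dispenser's slide along the dispenser's +y, in m: 0 at the start (its ball hole under the magazine), 0.040 at the far stop, where the hole stands over the drop hole and the ball falls through. It moves stiffly (2 to 5 N) and stays where it is left. Pushed back it would load the next ball.
- slide_grip (a point): Middle of the upright black grip of the slide: 16 mm along the dispenser's x, 26 mm along its y, from 70 to 106 mm above the worktop, this point 90 mm above it; free on all sides. It moves with the slide. Axes as the dispenser's.
- carrier: Loose ball carrier, 0.12 kg, most of it in the grip: grey plate 64 x 64 x 10 mm with a round pocket (34 mm wide, 3.5 mm deep), a neck 18 mm wide to -x and on it an upright black grip. Origin under the pocket's middle at the underside; x from grip to pocket, z up. At the start it lies on the dispenser's foot (9 mm up) between guide rails (12 mm high, 3.5 mm play), axes parallel to the dispenser's.
- carrier_grip (a point): Middle of the carrier's upright grip: 40 mm along the carrier's x, 12 mm thick along its y, from 10 to 58 mm above the underside; this point is 88 mm from the pocket's middle along -x and 36 mm above the underside (45 mm above the worktop at the start). Draw it along the dispenser's -x by 75 mm before lifting: the ball passes 6 mm below the bridge.
- carrier_pocket (a point): Point on the axis of the carrier's pocket where the centre of a resting ball lies, 16.5 mm above the carrier's underside (10 mm above the pocket's floor). The ball may roll about 9 mm to any side inside the pocket.
- ball_0_center (a point): Centre of the steel ball (20 mm diameter, 33 g) that lies in the slide's hole at the start and is to be dispensed.
- ball_1_center (a point): Centre of the next steel ball, 20 mm, in the magazine tube; it stays there.
- ball_2_center (a point): Centre of the last steel ball, 20 mm, in the magazine tube on top of the other; it stays there.
- check_stand: Fixed check camera: grey foot 195 x 90 mm (12 mm high) with a white disc (58 mm wide) near its front end and, 128 mm behind it, a column with a small camera looking down at 40 degrees over the disc. Origin on the worktop below the disc's middle; x from disc to column. The camera's ring light reaches to 45 mm behind the disc's middle at 180 mm height, its top 243 mm high.
- view_spot (a point): Where the ball is to be held: the point on the camera's axis above the middle of the white disc, 100 mm above the worktop.
- end_cap_2: Bystander: black round cap 30 mm wide, 18 mm high, on the front part of the worktop.
- pliers: Bystander: red-handled pliers, 167 mm long, flat on the left part of the green mat.
- calliper: Bystander: calliper 204 mm long near the front edge.

How it is judged (in metres and radians):
On the way, in this order (a step that is already met when the one before it is completed fails the run):
1. the slide is at its far stop and one ball lies in the pocket of the carrier, which is still home (value of joint slide above 0.036 m and distance between ball_0_center and carrier_pocket below 0.014 m and distance of carrier from where it was at the start of the episode below 0.012 m), for 0.2 s.
2. the carrier is drawn out of the dispenser with the ball in its pocket (x of carrier_pocket in the frame of dispenser below -0.06 m and distance between ball_0_center and carrier_pocket below 0.014 m), for 0.1 s.
At the end, for the whole second after the job is handed in: The fingers hold the carrier clear of the camera stand, level within 0.1 rad and still (under 0.02 m/s); the dispensed ball lies in its pocket; the pocket point is within 20 mm horizontally of the view spot and 80 to 120 mm above the worktop; the other two balls are still in the dispenser (horizontal distance between carrier_pocket and view_spot below 0.02 m and height (world z) of carrier_pocket between 0.08 and 0.12 m and angle between carrier's own z axis and vertical below 0.1 rad and linear speed of carrier below 0.02 m/s and angular speed of carrier below 0.15 rad/s and distance between ball_0_center and carrier_pocket below 0.014 m and contact force between the fingers and carrier above 2 N and contact force between check_stand and carrier below 0.2 N and height (world z) of each of ball_1_center, ball_2_center above 0.05 m); the arm keeps its last pose, push and grip.
It fails at once if the dispensed ball falls off the carrier (height (world z) of ball_0_center below 0.0205 m).
It fails at once if a second ball is dispensed or falls out (height (world z) of any of ball_1_center, ball_2_center below 0.05 m).
It fails at once if the carrier is tipped by more than 20 degrees (angle between carrier's own z axis and vertical above 0.35 rad).
It fails at once if a bystander is pushed away by more than 20 mm (distance of any of end_cap_2, pliers, calliper from where it was at the start of the episode above 0.02 m).
It also fails if it takes over 54 s, if anything falls off the work surface, if the arm or the gripper's body presses on something with over 40 N, if the wrist force passes 120 N, or if a joint passes its speed limit or range.

### The arm

A 7-joint arm with a two-finger parallel gripper is mounted at the origin on a cart in front of the work surface, level with it; the furniture and walls round the work are solid. World frame = base frame: x ahead of the robot, y to its left, z up, the work surface at z = 0. Lengths are in mm, angles in rad, forces in N, time in s.
With the tool pointing down it reaches from about 425 to 975 mm from the base axis. Payload 16.7 kg.
Tool frame: the origin (TCP) lies where the fingers leave the gripper's body, on its centre line; the fingertips stand 73 mm ahead of it and the grasp point (between the pads) lies 54 mm ahead of it (tip_reach is the distance from the TCP to the fingertips, in mm); z points along the fingers, y is the line along which they close (so a half turn about z gives the same grasp; the last joint's range is limited). The gripper opens to 85 mm and grips with 20 to 120 N. Pads are 22 mm wide; open, the fingers measure 114 mm over their backs; the gripper's body (76 mm by 85 mm) begins 54 mm behind the grasp point. The pads swing forward as they close: fully open they stand 13 mm farther back than shut.
Start: joints at [-1.417, 0.426, 0.074, 1.606, -0.034, 1.111, -0.067], TCP at [201.289, 644.254, 303.902] pointing down, gripper open.
Joint ranges: [-2.85, 2.85], [-0.5, 2.14], [-1.23, 1.37], [0.21, 2.46], [-1.02, 4.16], [0.16, 2.05], [-2.73, 2.73]. Speed limits (rad/s): [1.89, 1.89, 2.39, 2.39, 3.01, 3.01, 3.01].

### API

Orientations are given as [roll, pitch, yaw] about the fixed x, y, z axes, in that order (R = Rz(yaw) Ry(pitch) Rx(roll)).
In Python, from station import * gives the robot as it stands.
- The arm moves only by the tool carry_out, never from a script. Its arguments are lists of equal length, an entry for each row: "hand": the opening, from 0 (shut) to 1 (fully open); "dp": the shift along the tool's x, y, z in units of 12 cm (1.0 is 12 cm), a list of three; "turn": the turn about the tool's z in units of pi rad (1.0 is pi rad). A call has exactly 5 rows; each row is the pose to reach, as a shift and turn from the pose commanded when the call began, along the tool's axes at that moment, turning the shorter way round; what a row does not reach only later rows make up. A row lasts 1/10 s, in which the tool goes at most 50 mm and 8.59 degrees, less where a joint would pass 70% of its speed; a pose out of reach is approached as far as the arm can. A call with a number of a shift or a turn outside -1 to 1 is refused whole. A call with a gripper value outside its range is refused whole. The fingers move at their own pace and stop on an object; "force" is the grip in N (left out, the last holds). Time passes only in rows, so rows that repeat a pose let the fingers close, or fill a call up. It gives the time, the measured TCP pose, the force, the opening and the grip force at its end, in the units of the state.
- get_state(): the state, without advancing time (a new reading comes with each control period).
- capture(name): name is "scene" or "top" or "wrist"; returns the picture (400x640x3 uint8, red, green, blue); there is no depth.
- camera_info(name): a dict with "fx", "fy", "cx", "cy" (pixels), "world_from_camera" (4x4, takes a point from camera to world coordinates). Camera axes: x right, y down, z forward; pixel columns grow to the right and rows downward; lengths in mm; the calibration is good to about 2 mm. A picture is of the moment at which its call begins: read the wrist's pose just before it. camera_info takes no time and is no camera call; for the wrist camera it gives the pose at the moment of the call.
- job_done(): hands the job in; it is judged then, once.
The state is a dict: "time": time; "q": joint angles; "dq": joint speeds; "effort": joint torques, N m; "position": TCP position; "eef_rot": TCP orientation; "contact_force": force on the tool from outside, world axes, zero at the start; "wrist_torque": the same for the moment, N m; "grip_width": finger opening in mm; "gripper_force": force on a finger pad.
Only numpy, scipy, OpenCV 4.12 (cv2) and the standard library are available. Lean on these libraries where they do the work, as an engineer would, in place of code of your own. Each camera call takes 0.05 s, during which the arm holds its last target. There are 200 camera calls.

## Working session

There is one attempt and no reset: what is moved stays moved. The work goes in short steps, Python scripts to look and compute and a tool call to move; the robot and the scene stay as the last step left them, time stands still between calls to the robot, and variables do not carry over. Pictures are saved under pics/ and viewed, at most 10 in all, crops included, and the job is handed in when it is done.

Besides the shell and the picture viewer there is one more tool, called after ">>>" as name([rows], argument=value, ...), one row to a line, values as JSON. carry_out: Moves the arm, as the interface text tells. Its arguments: {"type":"object","properties":{"hand":{"type":"array"},"dp":{"type":"array"},"turn":{"type":"array"},"force":{"type":"number"}},"required":["hand","dp","turn"]}

```bash
mkdir -p pics; ls; python3 - <<'E'
from station import *
import cv2
s=get_state();print(s['time'],s['position'],s['eef_rot'],s['grip_width'])
for n in ('scene','top'):
    cv2.imwrite(f'pics/{n}0.png',capture(n)[:,:,::-1])
    c=camera_info(n);print(n,c)
E
```

```text
pics
0.0 [201.20138515 643.97061857 303.1771471 ] [-3.14024626e+00  1.03590400e-04  2.83875195e+00] 85.54281955959688
scene {'fx': 451.5047490269555, 'fy': 451.5047490269555, 'cx': 323.0270303609379, 'cy': 190.39702321759398, 'world_from_camera': array([[-5.78644392e-01, -3.89765013e-01,  7.16417407e-01,
        -1.16783224e+02],
       [-8.15251415e-01,  3.01352919e-01, -4.94521534e-01,
         5.41150617e+02],
       [-2.31472845e-02, -8.70212418e-01, -4.92132655e-01,
         5.14213467e+02],
       [ 0.00000000e+00,  0.00000000e+00,  0.00000000e+00,
         1.00000000e+00]])}
top {'fx': 442.20004950018847, 'fy': 442.20004950018847, 'cx': 319.9403305473081, 'cy': 201.55462890252633, 'world_from_camera': array([[ 8.14459989e-03, -9.95032353e-01,  9.92183569e-02,
         4.22769652e+02],
       [-9.99876940e-01, -9.43406974e-03, -1.25340414e-02,
         1.08825530e+02],
       [ 1.34078096e-02, -9.91040623e-02, -9.94986741e-01,
         9.50032150e+02],
       [ 0.00000000e+00,  0.00000000e+00,  0.00000000e+00,
         1.00000000e+00]])}
```

View pics/scene0.png

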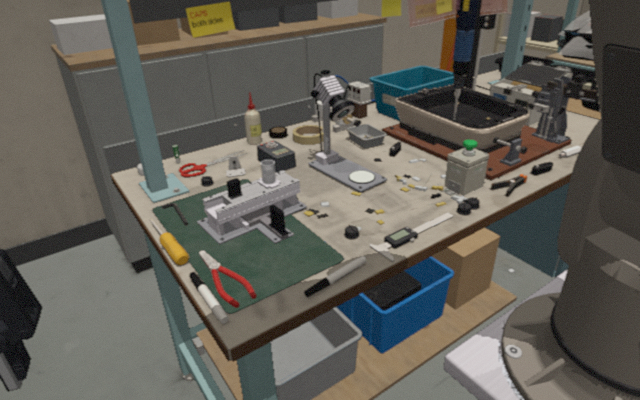

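View pics/top0.png

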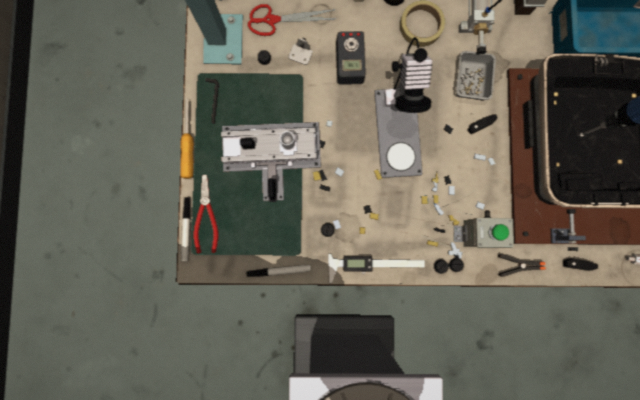

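Scene: dispenser on the green mat, with the carrier grip near (277,215), slide grip (234,187) and magazine (268,172); white disc near (361,177). Top: slide grip (248,143), carrier grip (272,187), disc (400,156). Enlarging both.

```bash
python3 - <<'E'
import cv2,numpy as np
a=cv2.imread('pics/top0.png')[105:215,205:435]
b=cv2.imread('pics/scene0.png')[150:260,190:390]
a=cv2.resize(a,None,fx=3.4,fy=3.4,interpolation=cv2.INTER_CUBIC)[:, :790]
b=cv2.resize(b,None,fx=4,fy=4,interpolation=cv2.INTER_CUBIC)
cv2.imwrite('pics/a.png',a);cv2.imwrite('pics/b.png',b);print(a.shape,b.shape)
E
```

```text
(374, 782, 3) (440, 800, 3)
```

View pics/a.png

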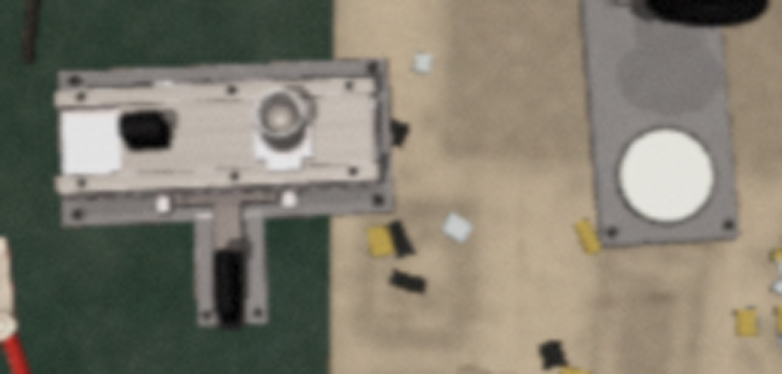

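View pics/b.png

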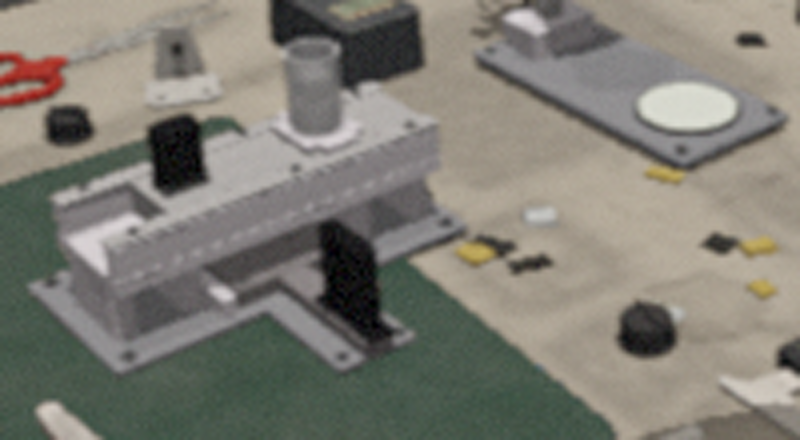

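Top crop: foot corners (60,72),(386,60),(392,208),(64,226), slide grip top ~(143,131), carrier grip top ~(227,284), tube ~(281,113), disc (667,175). Scene crop: slide grip top (176,127), carrier grip top (350,244), tube top (314,48), disc (688,107).

```bash
cat > h.py <<'E'
from station import *
import numpy as np, cv2
def ray(c,p):
    M=c['world_from_camera'];d=M[:3,:3]@[(p[0]-c['cx'])/c['fx'],(p[1]-c['cy'])/c['fy'],1]
    return M[:3,3],d/np.linalg.norm(d)
def atz(c,p,z):
    o,d=ray(c,p);return o+d*(z-o[2])/d[2]
def tri(r):
    A=sum(np.eye(3)-np.outer(d,d) for o,d in r);b=sum((np.eye(3)-np.outer(d,d))@o for o,d in r)
    return np.linalg.solve(A,b)
def proj(c,X):
    M=np.linalg.inv(c['world_from_camera']);p=M[:3,:3]@X+M[:3,3];return np.array([c['fx']*p[0]/p[2]+c['cx'],c['fy']*p[1]/p[2]+c['cy']])
E
python3 - <<'E'
from h import *
np.set_printoptions(precision=1,suppress=True)
T=camera_info('top');S=camera_info('scene')
t=lambda p:(p[0]/3.4+205-.35,p[1]/3.4+105-.35); s=lambda p:(p[0]/4+190-.4,p[1]/4+150-.4)
for n,a,b,z in [('sg',(143,131),(176,127),106),('cg',(227,284),(350,244),67),('tube',(281,113),(314,48),119),('disc',(667,175),(688,107),12)]:
    print(n,tri([ray(T,t(a)),ray(S,s(b))]),atz(T,t(a),z),atz(S,s(b),z))
C=[atz(T,t(p),9) for p in [(60,72),(386,60),(392,208),(64,226)]]
for p in C:print(p)
print(np.mean(C,0))
print('tongue',[atz(T,t(p),9) for p in [(197,324),(265,322)]])
print('footS',[atz(S,s(p),9) for p in [(30,287),(120,370),(465,228),(345,367),(412,335)]])
print('stand',[atz(T,t(p),12) for p in [(605,246),(736,236),(583,0)]])
E
```

```text
sg [620.9 242.4 100.5] [619.4 241.2 106. ] [611.6 246.7 106. ]
cg [538.4 196.7  57. ] [536.9 195.5  67. ] [524.2 204.4  67. ]
tube [627.8 161.5 116.5] [627.5 161.8 119. ] [622.7 163.5 119. ]
disc [616.7 -77.6  10. ] [616.6 -76.9  12. ] [613.5 -75.6  12. ]
[679.7 310.1   9. ]
[690.  102.2   9. ]
[594.   97.6   9. ]
[580.3 304.6   9. ]
[636.  203.7   9. ]
tongue [array([518.9, 219.5,   9. ]), array([520.6, 176.8,   9. ])]
footS [array([671.7, 312.8,   9. ]), array([576.1, 305.8,   9. ]), array([583.7, 103.4,   9. ]), array([513. , 218.6,   9. ]), array([516.2, 179.1,   9. ])]
stand [array([570.6, -37.1,  12. ]), array([ 577.8, -120.2,   12. ]), array([730.1, -23.9,  12. ])]
```

>>> carry_out([
  [-0.2,-0.12,0],
  [-0.4,-0.24,0],
  [-0.6,-0.36,0],
  [-0.8,-0.48,0],
  [-1,-0.58,0],
], hand=[1,1,1,1,1], turn=[-0.03,-0.06,-0.09,-0.114,-0.114])

```text
time: 0.6
position: [295.7, 540.8, 303.6]
eef_rot: [-3.141, -0.0, -3.083]
contact_force: [0.2, 0.1, 0.2]
grip_width: 85.2
gripper_force: 0.0
```

>>> carry_out([
  [-0.14,-0.2,0],
  [-0.28,-0.4,0],
  [-0.42,-0.6,0],
  [-0.56,-0.8,0],
  [-0.7,-1,0],
], hand=[1,1,1,1,1], turn=[0,0,0,0,0])

```text
time: 1.1
position: [386.1, 425.7, 303.7]
eef_rot: [-3.141, -0.0, -3.086]
contact_force: [0.8, 0.8, 0.2]
grip_width: 85.5
gripper_force: 0.0
```

>>> carry_out([
  [-0.14,-0.2,0],
  [-0.28,-0.4,0],
  [-0.42,-0.6,0],
  [-0.56,-0.8,0],
  [-0.7,-1,0],
], hand=[0,0,0,0,0], turn=[0,0,0,0,0])

```text
time: 1.6
position: [476.6, 310.5, 303.7]
eef_rot: [-3.141, -0.0, -3.086]
contact_force: [0.7, -0.0, 0.2]
grip_width: 12.4
gripper_force: 0.0
```

>>> carry_out([
  [-0.14,-0.2,0],
  [-0.28,-0.4,0],
  [-0.42,-0.6,0],
  [-0.56,-0.8,0],
  [-0.6,-1,0],
], hand=[0,0,0,0,0], turn=[0,0,0,0,0])

```text
time: 2.1
position: [555.8, 194.6, 303.6]
eef_rot: [-3.141, -0.0, -3.087]
contact_force: [0.8, 0.3, -0.3]
grip_width: -0.5
gripper_force: 0.0
```

```bash
python3 - <<'E'
from h import *
np.set_printoptions(precision=1,suppress=True)
s=get_state();c=camera_info('wrist');im=capture('wrist')
np.save('w1.npy',c['world_from_camera'])
print(s['time'],s['position'],s['eef_rot'],s['grip_width'],c)
for n,X in dict(sg=(621,242,106),cg=(537,199,67),tube=(627,162,119)).items(): print(n,proj(c,np.array(X,float)))
cv2.imwrite('pics/w1.png',cv2.resize(im[:,:,::-1],(800,500),interpolation=cv2.INTER_CUBIC))
E
```

```text
2.1 [555.8 194.6 303.6] [-3.1 -0.  -3.1] -0.47612993629937245 {'fx': 286.04301629596927, 'fy': 286.04301629596927, 'cx': 318.54413150995293, 'cy': 198.21488350521088, 'world_from_camera': array([[ -0.1,   0.9,   0.3, 473.4],
       [  1. ,   0.1,   0. , 191.3],
       [ -0. ,   0.3,  -0.9, 374.7],
       [  0. ,   0. ,   0. ,   1. ]])}
sg [359.  250.1]
cg [322.7 162.1]
tube [281.8 257.7]
```

View pics/w1.png

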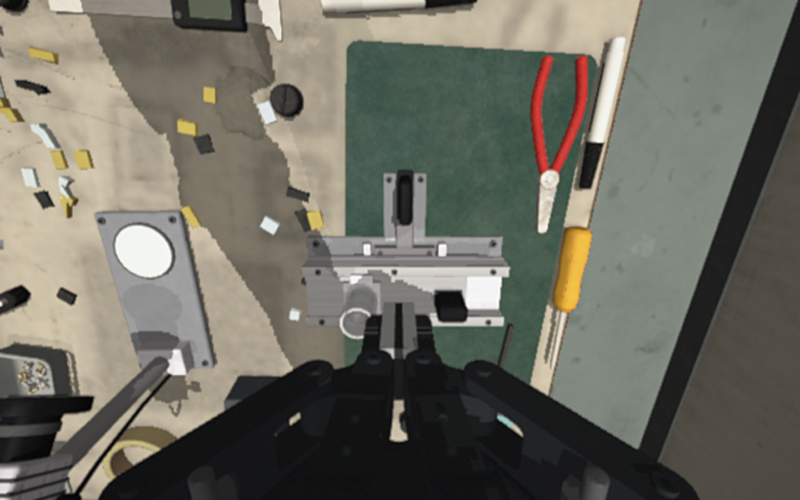

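Wrist view confirms: carrier grip top at (404,203), slide grip top (452,308), tube top (357,322), disc (144,250), all within ~4 mm of my dispenser model (origin ≈ (625,204.5), yaw 0.055). Going down between tube and slide grip with shut fingers.

>>> carry_out([
  [-0.2,0.03,0.1],
  [-0.4,0.06,0.25],
  [-0.58,0.075,0.4],
  [-0.58,0.075,0.55],
  [-0.58,0.075,0.6],
], hand=[0,0,0,0,0], turn=[0,0,0,0,0])

```text
time: 2.65
position: [622.9, 208.5, 229.4]
eef_rot: [-3.14, -0.003, -3.086]
contact_force: [-0.1, -0.2, -0.7]
grip_width: 0.2
gripper_force: 0.0
```

```bash
python3 - <<'E'
from h import *
np.set_printoptions(precision=1,suppress=True)
s=get_state();c=camera_info('wrist');im=capture('wrist')
print(s['time'],s['position'])
cv2.imwrite('pics/w2.png',cv2.resize(im[150:400,220:460,::-1],None,fx=2.4,fy=2.4,interpolation=cv2.INTER_CUBIC))
M=np.load('w1.npy');c['world_from_camera']=M
print('disc',atz(c,(115.2,200),12)); print('sg',atz(c,(361.6,246.4),106),'cg',atz(c,(323.2,162),67))
E
```

```text
2.65 [622.9 208.5 229.4]
disc [615.3 -75.1  12. ]
sg [616.5 244.3 106. ] cg [536.8 199.5  67. ]
```

View pics/w2.png

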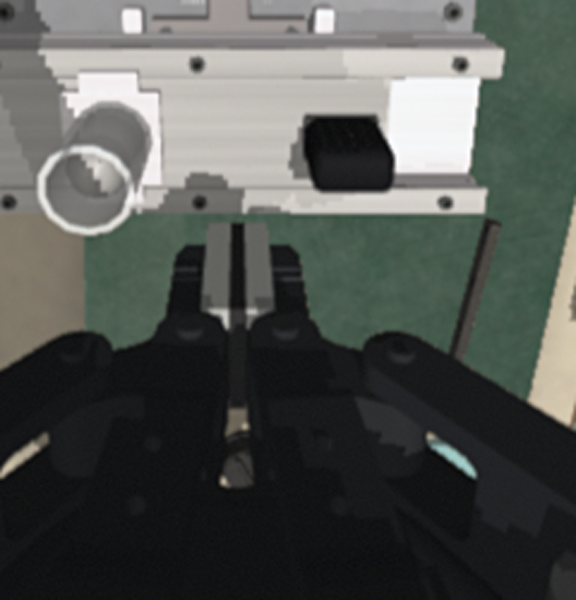

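Tube is left at (85,190), slide grip right at (348,155), the fingers between with free room on both sides. Descending.

>>> carry_out([
  [0,0,0.15],
  [0,0,0.3],
  [0,0,0.45],
  [0,0,0.6],
  [0,0,0.63],
], hand=[0,0,0,0,0], turn=[0,0,0,0,0])

```text
time: 3.2
position: [622.7, 208.7, 155.4]
eef_rot: [-3.141, -0.002, -3.086]
contact_force: [-0.7, -0.7, -0.4]
grip_width: 0.2
gripper_force: 0.0
```

>>> carry_out([
  [0,0.02,0],
  [0,0.04,0],
  [0,0.07,0],
  [0,0.1,0],
  [0,0.13,0],
], hand=[0,0,0,0,0], turn=[0,0,0,0,0])

```text
time: 3.7
position: [623.0, 224.4, 156.9]
eef_rot: [3.142, 0.001, -3.086]
contact_force: [-0.0, -2.3, 1.8]
grip_width: 0.3
gripper_force: 1.2
```

>>> carry_out([
  [0,0.05,0],
  [0,0.1,0],
  [0,0.15,0],
  [0,0.2,0],
  [0,0.2,0],
], hand=[0,0,0,0,0], turn=[0,0,0,0,0])

```text
time: 4.2
position: [621.0, 249.7, 156.1]
eef_rot: [3.141, -0.0, -3.085]
contact_force: [0.3, -0.4, 0.6]
grip_width: 0.2
gripper_force: 0.0
```

>>> carry_out([
  [0,0.02,0],
  [0,0.04,0],
  [0,0.06,0],
  [0,0.07,0],
  [0,0.07,0],
], hand=[0,0,0,0,0], turn=[0,0,0,0,0])

```text
time: 4.7
position: [620.8, 256.7, 156.2]
eef_rot: [-3.142, -0.0, -3.086]
contact_force: [-0.3, -0.4, -0.3]
grip_width: -0.1
gripper_force: 0.2
```

>>> carry_out([
  [0,0.01,0],
  [0,0.02,0],
  [0,0.03,0],
  [0,0.04,0],
  [0,0.05,0],
], hand=[0,0,0,0,0], turn=[0,0,0,0,0])

```text
time: 5.2
position: [620.9, 258.6, 156.1]
eef_rot: [-3.137, -0.002, -3.089]
contact_force: [-2.7, -23.3, 7.1]
grip_width: 0.1
gripper_force: 11.8
```

```bash
python3 - <<'E'
from h import *
s=get_state();c=camera_info('wrist');im=capture('wrist');t=capture('top');sc=capture('scene')
a=cv2.resize(im[100:400,200:480,::-1],(560,600)[:2],interpolation=cv2.INTER_CUBIC)
b=cv2.resize(t[115:205,215:335,::-1],(240*1,180),interpolation=cv2.INTER_CUBIC)
d=cv2.resize(sc[155:250,195:315,::-1],(240,190),interpolation=cv2.INTER_CUBIC)
o=np.zeros((600,800,3),np.uint8);o[:,:560]=a;o[:180,560:]=b;o[200:390,560:]=d
cv2.imwrite('pics/w3.png',o);print(s['time'],s['position'],s['contact_force'])
E
```

```text
5.2 [620.87587358 258.58253338 156.10270446] [ -2.73243887 -23.29613407   7.05754401]
```

View pics/w3.png

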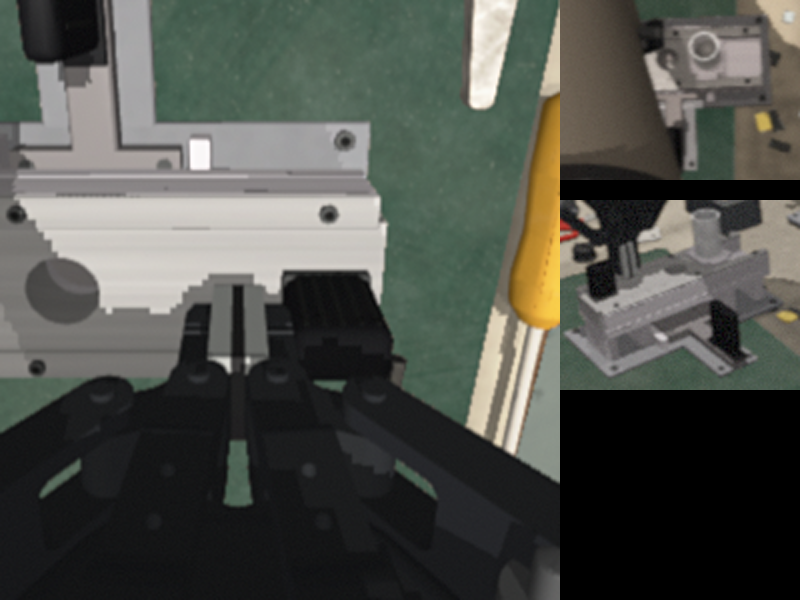

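The slide is at its stop (23 N reaction, grip at the end, the slide's hole at (62,290) empty, carrier still home). Now retreat and go over to the carrier grip.

>>> carry_out([
  [0,-0.08,0],
  [0,-0.12,-0.1],
  [0,-0.12,-0.35],
  [0,-0.12,-0.6],
  [0,-0.12,-0.8],
], hand=[0,0,0,0,0], turn=[0,0,0,0,0])

```text
time: 5.85
position: [621.8, 248.6, 255.2]
eef_rot: [3.14, 0.002, -3.086]
contact_force: [-0.4, 0.3, 0.3]
grip_width: -0.0
gripper_force: 0.0
```

>>> carry_out([
  [0.2,-0.1,0],
  [0.4,-0.2,0],
  [0.6,-0.3,0],
  [0.7,-0.4,0],
  [0.7,-0.42,0],
], hand=[1,1,1,1,1], turn=[0,0,0,0,0])

```text
time: 6.35
position: [539.4, 192.4, 253.7]
eef_rot: [3.141, 0.001, -3.087]
contact_force: [-0.3, 0.0, -0.3]
grip_width: 72.4
gripper_force: 0.0
```

```bash
python3 - <<'E'
from h import *
s=get_state();c=camera_info('wrist');im=capture('wrist')
cv2.imwrite('pics/w4.png',cv2.resize(im[60:360,160:480,::-1],(640,600),interpolation=cv2.INTER_CUBIC));print(s['time'],s['position'],s['eef_rot'],s['grip_width'])
for z in (67,19):
  for x in (-108,-68): print(z,x,(proj(c,np.array([625+.9985*x,204.5+.055*x,z]))-[160,60])*2)
E
```

```text
6.35 [539.42772044 192.38457733 253.67064571] [ 3.14060968e+00  8.45761760e-04 -3.08678152e+00] 72.4000670264692
67 -108 [330.56008136 218.80513498]
67 -68 [329.90983619 299.7837112 ]
19 -108 [328.55075552 198.36523995]
19 -68 [328.07340156 268.7501778 ]
```

View pics/w4.png

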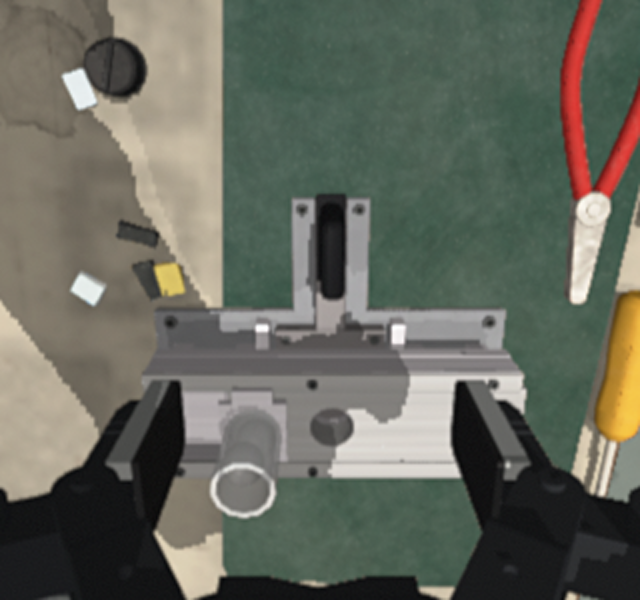

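Carrier grip top centred at (331,251), matching the prediction to about 1 mm. Descending onto it.

>>> carry_out([
  [0.02,0.06,0.1],
  [0.02,0.06,0.3],
  [0.02,0.06,0.5],
  [0.02,0.06,0.6],
  [0.02,0.06,0.6],
], hand=[1,1,1,1,1], turn=[0,0,0,0,0])

```text
time: 6.9
position: [536.9, 200.8, 178.3]
eef_rot: [-3.14, -0.003, -3.086]
contact_force: [0.1, -0.1, 0.6]
grip_width: 85.5
gripper_force: 0.0
```

>>> carry_out([
  [0,-0.008,0.15],
  [0,-0.008,0.3],
  [0,-0.008,0.45],
  [0,-0.008,0.6],
  [0,-0.008,0.64],
], hand=[1,1,1,1,1], turn=[0,0,0,0,0])

```text
time: 7.4
position: [537.5, 199.7, 102.7]
eef_rot: [-3.141, -0.001, -3.086]
contact_force: [-0.0, -0.3, -0.6]
grip_width: 85.2
gripper_force: 0.0
```

>>> carry_out([
  [0,0,0],
  [0,0,0],
  [0,0,0],
  [0,0,0],
  [0,0,0],
], hand=[0.6,0.5,0.4,0.3,0.25], turn=[0,0,0,0,0], force=40)

```text
time: 7.9
position: [537.8, 199.4, 104.0]
eef_rot: [3.141, 0.001, -3.086]
contact_force: [-0.5, 0.4, -0.2]
grip_width: 21.3
gripper_force: 0.0
```

>>> carry_out([
  [0,0,0],
  [0,0,0],
  [0,0,0],
  [0,0,0],
  [0,0,0],
], hand=[0.22,0.19,0.16,0.13,0.1], turn=[0,0,0,0,0], force=40)

```text
time: 8.4
position: [537.6, 199.4, 103.6]
eef_rot: [3.142, -0.0, -3.086]
contact_force: [-1.4, -0.5, 2.9]
grip_width: 11.7
gripper_force: 39.4
```

>>> carry_out([
  [0,0,0],
  [0,0,0],
  [0,0,0],
  [0,0,0],
  [0,0,0],
], hand=[0.05,0,0,0,0], turn=[0,0,0,0,0], force=40)

```text
time: 8.9
position: [537.6, 199.4, 103.6]
eef_rot: [3.142, 0.0, -3.086]
contact_force: [-2.6, 0.2, 5.5]
grip_width: 11.7
gripper_force: 39.6
```

>>> carry_out([
  [0.01,0,-0.003],
  [0.03,0,-0.004],
  [0.06,0,-0.004],
  [0.1,0,-0.004],
  [0.14,0,-0.004],
], hand=[0,0,0,0,0], turn=[0,0,0,0,0])

```text
time: 9.4
position: [520.2, 198.4, 103.9]
eef_rot: [-3.141, -0.0, -3.086]
contact_force: [-0.2, 0.1, -1.8]
grip_width: 11.4
gripper_force: 38.9
```

>>> carry_out([
  [0.04,0,0],
  [0.08,0,0],
  [0.12,0,0],
  [0.16,0,0],
  [0.2,0,0],
], hand=[0,0,0,0,0], turn=[0,0,0,0,0])

```text
time: 9.9
position: [496.5, 197.1, 104.0]
eef_rot: [3.142, 0.0, -3.086]
contact_force: [0.3, -0.5, -2.3]
grip_width: 11.4
gripper_force: 38.9
```

>>> carry_out([
  [0.04,0,0],
  [0.08,0,0],
  [0.12,0,0],
  [0.16,0,0],
  [0.2,0,0],
], hand=[0,0,0,0,0], turn=[0,0,0,0,0])

```text
time: 10.4
position: [472.5, 195.7, 104.0]
eef_rot: [-3.142, -0.0, -3.086]
contact_force: [-0.4, 0.2, -1.5]
grip_width: 11.5
gripper_force: 38.9
```

>>> carry_out([
  [0.04,0,0],
  [0.07,0,0],
  [0.09,0,0],
  [0.1,0,0],
  [0.1,0,0],
], hand=[0,0,0,0,0], turn=[0,0,0,0,0])

```text
time: 10.9
position: [460.8, 195.1, 104.0]
eef_rot: [-3.142, -0.0, -3.086]
contact_force: [0.4, -0.3, -1.4]
grip_width: 11.1
gripper_force: 38.9
```

```bash
python3 - <<'E'
from h import *
s=get_state();im=capture('wrist');t=capture('scene')
o=np.zeros((600,800,3),np.uint8);o[:400,:400]=cv2.resize(im[100:400,170:470,::-1],(400,400));o[:360,400:]=cv2.resize(t[165:255,230:330,::-1],(400,360),interpolation=cv2.INTER_CUBIC)
cv2.imwrite('pics/w5.png',o[:400]);print(s['time'],s['position'],s['eef_rot'],s['grip_width'],s['contact_force'],s['gripper_force'])
E
```

```text
10.9 [460.83735283 195.12669813 104.01458113] [-3.14158571e+00 -1.30978321e-06 -3.08624902e+00] 11.095810916139214 [ 0.36471414 -0.34682641 -1.40611181] 38.916345834732056
```

View pics/w5.png

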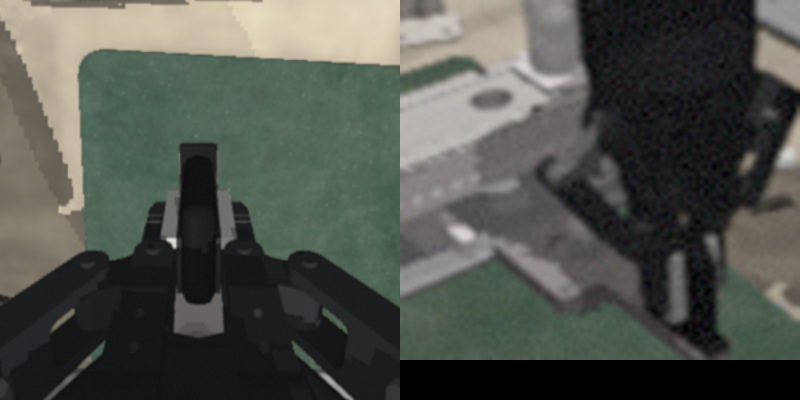

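Carrier held (11 mm, 39 N, wrist load ≈ weight) and drawn out 77 mm. Lift level.

>>> carry_out([
  [0,0,-0.03],
  [0,0,-0.08],
  [0,0,-0.14],
  [0,0,-0.2],
  [0,0,-0.26],
], hand=[0,0,0,0,0], turn=[0,0,0,0,0])

```text
time: 11.5
position: [461.0, 195.2, 136.1]
eef_rot: [3.141, 0.0, -3.086]
contact_force: [-0.1, -0.5, -1.0]
grip_width: 11.5
gripper_force: 38.9
```

>>> carry_out([
  [0,0,-0.06],
  [0,0,-0.12],
  [0,0,-0.18],
  [0,0,-0.24],
  [0,0,-0.29],
], hand=[0,0,0,0,0], turn=[0,0,0,0,0])

```text
time: 12.0
position: [460.9, 195.1, 170.7]
eef_rot: [3.142, 0.0, -3.086]
contact_force: [-0.2, 0.6, -1.2]
grip_width: 11.4
gripper_force: 38.9
```

>>> carry_out([
  [0,0,-0.03],
  [0,-0.01,-0.05],
  [0,-0.04,-0.06],
  [0,-0.1,-0.06],
  [0,-0.17,-0.06],
], hand=[0,0,0,0,0], turn=[0,0,0,0,0])

```text
time: 12.5
position: [461.9, 174.0, 177.0]
eef_rot: [-3.141, -0.0, -3.086]
contact_force: [-0.4, 0.6, -1.2]
grip_width: 11.7
gripper_force: 38.9
```

>>> carry_out([
  [0,-0.08,0],
  [0,-0.16,0],
  [0,-0.24,0],
  [0,-0.32,0],
  [0,-0.4,0],
], hand=[0,0,0,0,0], turn=[0,0,0,0,0])

```text
time: 13.0
position: [464.7, 125.9, 177.2]
eef_rot: [-3.142, -0.0, -3.086]
contact_force: [-0.5, 0.5, -1.1]
grip_width: 11.6
gripper_force: 38.9
```

>>> carry_out([
  [0,-0.08,0],
  [0,-0.16,0],
  [0,-0.24,0],
  [0,-0.32,0],
  [0,-0.4,0],
], hand=[0,0,0,0,0], turn=[0,0,0,0,0])

```text
time: 13.5
position: [467.3, 78.1, 177.2]
eef_rot: [-3.142, -0.0, -3.086]
contact_force: [0.2, 0.0, -0.8]
grip_width: 11.8
gripper_force: 38.9
```

>>> carry_out([
  [0,-0.08,0],
  [0,-0.16,0],
  [0,-0.24,0],
  [0,-0.32,0],
  [0,-0.4,0],
], hand=[0,0,0,0,0], turn=[0,0,0,0,0])

```text
time: 14.0
position: [470.0, 30.1, 177.2]
eef_rot: [-3.142, -0.0, -3.086]
contact_force: [0.8, 0.8, -1.7]
grip_width: 11.3
gripper_force: 38.9
```

>>> carry_out([
  [-0.02,-0.08,0],
  [-0.05,-0.16,0],
  [-0.09,-0.24,0],
  [-0.13,-0.32,0],
  [-0.17,-0.4,0],
], hand=[0,0,0,0,0], turn=[0,0,0,0,0])

```text
time: 14.5
position: [493.6, -16.6, 177.2]
eef_rot: [-3.142, 0.0, -3.086]
contact_force: [0.7, -0.2, -1.4]
grip_width: 11.8
gripper_force: 38.9
```

>>> carry_out([
  [-0.04,-0.08,0],
  [-0.08,-0.16,0],
  [-0.12,-0.24,0],
  [-0.15,-0.31,0],
  [-0.18,-0.37,0],
], hand=[0,0,0,0,0], turn=[0,0,0,0,0])

```text
time: 15.0
position: [517.3, -59.8, 177.2]
eef_rot: [-3.142, -0.0, -3.087]
contact_force: [-0.7, -0.3, -2.1]
grip_width: 12.1
gripper_force: 38.9
```

>>> carry_out([
  [-0.03,-0.05,0],
  [-0.05,-0.1,0],
  [-0.065,-0.14,0],
  [-0.075,-0.165,0],
  [-0.08,-0.18,0],
], hand=[0,0,0,0,0], turn=[0,0,0,0,0])

```text
time: 15.5
position: [527.8, -80.2, 177.2]
eef_rot: [3.142, -0.0, -3.086]
contact_force: [-0.5, 0.2, -1.7]
grip_width: 11.6
gripper_force: 38.9
```

>>> carry_out([
  [0,0,0],
  [0,0,0],
  [0,0,0],
  [0,0,0],
  [0,0,0],
], hand=[0,0,0,0,0], turn=[0,0,0,0,0])

```text
time: 16.0
position: [527.8, -79.9, 177.2]
eef_rot: [3.142, 0.0, -3.086]
contact_force: [-0.1, -1.1, -1.8]
grip_width: 11.6
gripper_force: 38.9
```

```bash
python3 - <<'E'
from h import *
s=get_state();t=capture('top');sc=capture('scene')
print(s['time'],s['position'],s['eef_rot'],s['grip_width'],s['contact_force'])
o=np.zeros((420,800,3),np.uint8);o[:400,:400]=cv2.resize(t[100:200,350:450,::-1],(400,400),interpolation=cv2.INTER_CUBIC);o[:400,400:]=cv2.resize(sc[100:220,300:420,::-1],(400,400),interpolation=cv2.INTER_CUBIC)
cv2.imwrite('pics/w6.png',o)
P=np.array([615.3,-76,100.])
a=proj(camera_info('top'),P);b=proj(camera_info('scene'),P);print((a-[350,100])*4,(b-[300,100])*3.333+[400,0])
E
```

```text
16.0 [527.79409   -79.8933762 177.2237279] [ 3.14157964e+00  2.42766047e-05 -3.08612817e+00] 11.604871618663973 [-0.12858422 -1.08587667 -1.79465258]
[236.65396901 190.85023916] [606.49120648 139.86457286]
```

View pics/w6.png

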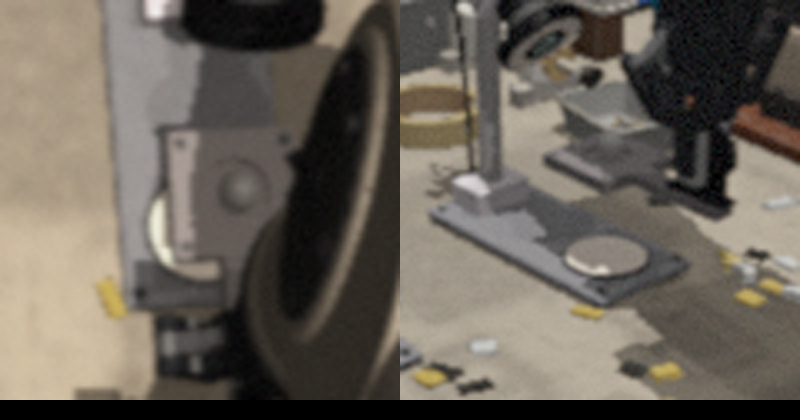

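The top view shows the ball in the pocket at (239,186), about 2 mm from the predicted view spot (237,191). The plate hangs level over the disc and everything is still, so I'm handing in.

```bash
python3 -c "
from station import *
print(job_done())"
```

```text
the job is handed in; nothing more can be done
None
```

I handed the job in at about 16 s: the slide is at its far stop, one ball lies in the carrier's pocket, and the gripper is holding the carrier still, level as far as the camera views show, with the pocket about 2 mm from the view spot; `job_done()` gave no verdict.

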